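Ratchet a whetstone tight in its clamp

TASK

Clamp the whetstone for sharpening: pump the clamp's sprung trigger towards the stone, letting it come back between strokes, until the sliding jaw has pushed the stone against the end stop and the jaw's sprung pad is pressed about half-way in. Do not crush the stone by driving the pad all the way in, do not push the jaw or stone by hand, and leave the bowl, jar and cup alone. Finish while still holding the trigger pushed so that the clamp keeps its grip; do not let go.

Things in the scene. Friction and masses are not known exactly. Their poses are not given: they have to be found in the camera images.
- holder: Fixed whetstone clamp: steel base plate 400 x 88 x 15 mm on the counter. Origin at the centre of its underside. +x is the clamping direction (trigger to end stop), z up. Along x: trigger pivot at -145 mm (10 mm above the counter), guide with grip post, sliding jaw, stone, end stop. A toothed bar 14 mm wide, top 50 mm high, runs along the middle and sticks out up to 65 mm behind the trigger.
- grip_post (a point): Top centre (151 mm above the counter) of the black fixed grip post, 14 mm thick along clamp x and 34 mm wide, ahead of the trigger. It stands on a fixed steel guide 46 x 46 mm, 83 mm high, whose centre is 3 mm further along clamp x.
- trigger (a joint): Trigger angle (rad): 0 at rest, tilted 0.16 back from upright (away from the stone); 0.32 at its limit, tilted 0.16 towards the stone. A steel lever 12 mm thick, 40 mm wide, turning on a level axis; its blade spans 70 to 140 mm from the pivot. Push its rear face; a spring (3 to 4 N at the blade) brings it back. Pushing takes under 20 N.
- trigger_push (a point): Point on the middle of the trigger's rear face (the side away from the stone), 120 mm from the pivot, where it is pushed; moves with the trigger. Its x axis points forward, square to the blade.
- trigger_top (a point): Middle of the trigger's top end, 140 mm from the pivot; moves with the trigger.
- jaw (a joint): Jaw travel (m) along clamp x, towards the stone, 0 to 0.080. The trigger drives it forward by about 55 mm per rad once its pawl has caught a tooth (teeth 6 mm apart, so up to 6 mm is lost at the start of a stroke); a full stroke gains about 12 mm. It stays where it is left (creeps back one tooth, 6 mm, at most). Two to six strokes are needed.
- jaw_mid (a point): Top centre of the sliding jaw block (18 mm along clamp x, 66 mm wide, top 48 mm above the counter).
- pad (a joint): How far the rubber pad on the jaw's front is pressed in (m): 0 out, 0.014 fully in. Its spring gives 4 N at the start and 1 N more per mm. Pushing the loose stone along presses it in by 0 to 4 mm; it goes in further only when the stone is against the end stop. About 0.007 is wanted at the end.
- pad_face (a point): Centre of the pad's front face (58 x 24 mm), which meets the stone's end face; moves with jaw and pad.
- stone_center (a point): Centre of the whetstone, a block 150 x 60 x 28 mm (long side along clamp x) of two glued layers, lower grey, upper red-brown, 0.5 to 0.75 kg, lying loose on the clamp's base plate.
- stone: The same whetstone; origin at the centre of its underside.
- stop: Fixed end stop, a steel block 16 mm thick along clamp x, 66 mm wide, 30 mm high, screwed on the base plate beyond the stone; its place along the clamp differs. Origin at the centre of its underside. Its face towards the stone is 8 mm from the origin.
- katori: Small steel bowl, 84 mm across, 45 mm high, on the counter; leave it. Origin at the centre of its underside.
- jar: Amber glass jar with a metal cap, 72 mm across, 110 mm high; leave it. Origin at the centre of its underside.
- cup: Steel cup, 76 mm across, 75 mm high; leave it. Origin at the centre of its underside.
Things that resemble listed ones, but are neither listed nor needed, are in the scene too. Of the things that look like the stone, the middle-sized one is meant.

How it is judged:
By the outcome, as a careful person would: the job done as asked, in the order asked, and still so for the second after the job is handed in, while the arm keeps its last pose, push and grip.
It also fails if it takes over 67 s, if anything falls off the work surface, if the arm or the gripper's body presses on something with over 40 N, if the wrist force passes 120 N, or if a joint passes its speed limit or range.

ROBOT

A 6-joint arm with a two-finger parallel gripper is mounted at the origin on the work surface. World frame = base frame: x ahead of the robot, y to its left, z up, the work surface at z = 0. Lengths are in m, angles in rad, forces in N, time in s.
With the tool pointing down it reaches from about 0.375 to 0.9 m from the base axis. Payload 3.1 kg.
Tool frame: the origin (TCP) lies between the finger pads; the fingertips stand 22 mm ahead of it and the grasp point (between the pads) lies 3 mm ahead of it; z points along the fingers, y is the line along which they close (so a half turn about z gives the same grasp; the last joint's range is limited). The gripper opens to 87 mm and grips with 3 to 60 N. Pads are 19 mm wide; open, the fingers measure 117 mm over their backs; the gripper's body (75 mm by 190 mm) begins 51 mm behind the grasp point.
Start: joints at [0.927, 0.527, 1.433, -0, 1.181, -0.178], TCP at [0.28, 0.559, 0.245] pointing down, gripper open.
Joint ranges: [-3.08, 3.08], [-0.75, 2.2], [0.22, 2.44], [-1.43, 4.57], [0, 2.65], [-2.85, 2.85]. Speed limits (rad/s): [2.79, 2.79, 3.14, 3.14, 3.14, 3.14].

INTERFACE

Orientations are given as a unit quaternion [x, y, z, w].
In Python, from rig import robot gives the robot as it stands.
- The arm moves only by the tool move_arm, never from a script. Its argument "series" is text: rows parted by semicolons, each of 6 numbers parted by spaces: the shift along the tool's x, y, z in mm, then the turn, a rotation vector about the tool's x, y, z in degrees. In form: dx dy dz ax ay az; .... A call has 1 to 8 rows; each row is the pose to reach, as a shift and turn from the pose commanded when the call began, along the tool's axes at that moment; what a row does not reach only later rows make up. A row lasts 1/12 s, in which the tool goes at most 41.7 mm and 7.16 degrees, less where a joint would pass 70% of its speed; a pose out of reach is approached as far as the arm can. A call with a gripper value outside its range is refused whole. "jaw" is the opening, from 0 (shut) to 1 (fully open), set as the call begins (left out, the last holds). The fingers move at their own pace and stop on an object; "newtons" is the grip in N (left out, the last holds). Time passes only in rows, so rows that repeat a pose let the fingers close. It gives the time, the measured TCP pose, the force, the opening and the grip force at its end, in the units of the state.
- robot.get_obs(): the state, without advancing time (a new reading comes with each control period).
- robot.camera(name): name is "scene" or "side" or "wrist"; returns a dict with "img" (384x512x3 uint8, red, green, blue), "mtx" (3x3 intrinsics, pixels), "distortion" ([k1, k2, p1, p2, k3] as OpenCV has them; the pictures are not rectified), "world_to_cam" (4x4, takes a point from world to camera coordinates). Camera axes: x right, y down, z forward; pixel columns grow to the right and rows downward; lengths in m; the calibration is good to about 2 mm. A picture is of the moment at which its call begins. There is no depth.
- robot.hand_in(): hands the job in; it is judged then, once.
Trained networks look in a picture, given as the dict that the camera call returned (one of the last four; its "shot" number tells which), for a name from the list of things; names that differ only in an ending like _2 or _b are one class to them, and where a whole thing is asked for, a point or a joint stands for the part that bears it (a point fixed in the world has none). Each returns a list of dicts, best first, with "p" (0 to 1); they miss things now and then, are a little off and sometimes report something else, mostly with a low value. They report only what shows in the picture. A call takes as long as a camera call. They do not tell look-alikes from the thing itself.
- robot.search_frame(picture, thing): "xyz" ([x, y, z] in m, in world coordinates, good to about 4 mm: the middle of the surface that is visible of it).
- robot.tip_of(picture, thing): "xyz" ([x, y, z] in m, in world coordinates, good to about 4 mm: a listed point, or the origin of a listed thing).
The state is a dict: "time": time; "q": joint angles; "joint_velocities": joint speeds; "joint_torque": joint torques, N m; "position": TCP position; "tool_rot": TCP orientation; "ft_force": force on the tool from outside, world axes, zero at the start; "moment": the same for the moment, N m; "grip_width": finger opening in m; "grip_force": force on a finger pad.
Only numpy, scipy, OpenCV 4.12 (cv2) and the standard library are available. Lean on these libraries where they do the work, as an engineer would, in place of code of your own. Each camera call takes 0.05 s, during which the arm holds its last target. There are 200 camera calls.

## Working session

There is one attempt and no reset: what is moved stays moved. The work goes in short steps, Python scripts to look and compute and a tool call to move; the robot and the scene stay as the last step left them, time stands still between calls to the robot, and variables do not carry over. Pictures are saved under pics/ and viewed, at most 10 in all, crops included, and the job is handed in when it is done.

Besides the shell and the picture viewer there is one more tool, called after "Request:" in YAML: its name, and indented under it one key for each argument. move_arm: Moves the arm, as the interface text tells. Its arguments: {"type":"object","properties":{"series":{"type":"string"},"jaw":{"type":"number"},"newtons":{"type":"number"}},"required":["series"]}

```bash
mkdir -p pics; cat > h.py <<'E'
import numpy as np, cv2
from rig import robot
def look(names, pts, cams=("scene","side")):
    for c in cams:
        p=robot.camera(c); cv2.imwrite(f"pics/{c}_{p['shot']}.png",p["img"][:,:,::-1]); print(c,p['shot'])
        for f,ns in ((robot.search_frame,names),(robot.tip_of,pts)):
            for n in ns:
                print(f.__name__[:3],n,[(np.round(d["xyz"],3).tolist(),round(d["p"],2)) for d in f(p,n)[:3]])
E
python3 - <<'E'
from h import *
look([], ["holder","grip_post","trigger_push","trigger_top","jaw_mid","pad_face","stone_center","stop","katori","jar","cup"])
a=cv2.imread("pics/scene_1.png") 
import glob
fs=sorted(glob.glob("pics/*.png"));print(fs)
E
```

```text
scene 1
cal holder []
cal grip_post [([0.535, 0.051, 0.152], 0.6)]
cal trigger_push []
cal trigger_top [([0.542, 0.124, 0.148], 0.67)]
cal jaw_mid [([0.533, 0.003, 0.047], 0.77)]
cal pad_face [([0.527, -0.025, 0.031], 0.55)]
cal stone_center [([0.692, -0.116, 0.008], 0.96), ([0.523, -0.138, 0.031], 0.9), ([0.309, -0.154, 0.02], 0.9)]
cal stop [([0.525, -0.226, 0.012], 0.49)]
cal katori [([0.392, -0.339, 0.001], 0.97)]
cal jar [([0.69, -0.308, 0.004], 0.66)]
cal cup [([0.614, 0.367, 0.001], 0.79)]
side 2
cal holder [([0.531, -0.048, 0.001], 0.73)]
cal grip_post []
cal trigger_push [([0.544, 0.121, 0.132], 0.77)]
cal trigger_top [([0.54, 0.118, 0.144], 0.64)]
cal jaw_mid [([0.537, 0.002, 0.049], 0.79), ([0.391, -0.34, 0.004], 0.74), ([0.53, -0.028, 0.028], 0.55)]
cal pad_face [([0.531, -0.029, 0.028], 0.7), ([0.522, -0.135, 0.027], 0.52)]
cal stone_center [([0.311, -0.15, 0.021], 0.79), ([0.697, -0.113, 0.007], 0.62), ([0.52, -0.138, 0.027], 0.61)]
cal stop [([0.519, -0.226, 0.01], 0.77)]
cal katori [([0.392, -0.34, 0.002], 0.77)]
cal jar [([0.689, -0.312, 0.001], 0.74)]
cal cup [([0.542, 0.116, 0.148], 0.58)]
['pics/scene_1.png', 'pics/side_2.png']
```

View pics/scene_1.png

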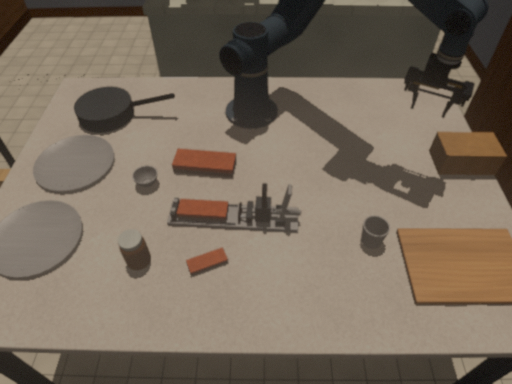

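View pics/side_2.png

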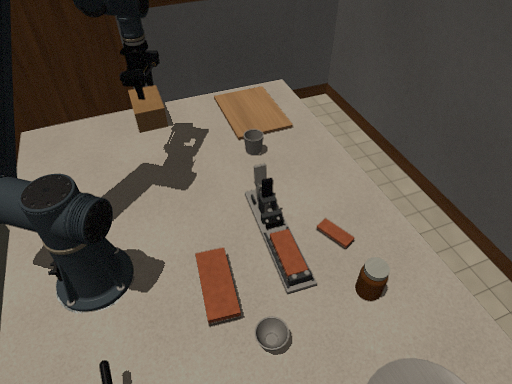

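```bash
python3 - <<'E'
from h import *
o=robot.get_obs(); print({k:np.round(v,4).tolist() for k,v in o.items()})
from scipy.spatial.transform import Rotation as R
print(R.from_quat(o["tool_rot"]).as_matrix().round(3))
E
```

```text
{'time': 1.2, 'q': [0.9275, 0.5275, 1.4327, 0.0, 1.1814, -0.1785], 'joint_velocities': [-0.0018, 0.0001, 0.0001, -0.0006, 0.002, 0.0012], 'joint_torque': [-0.0, -44.002, -17.6986, 0.0634, 0.0505, -0.0], 'position': [0.2801, 0.5587, 0.2446], 'tool_rot': [0.2303, 0.9731, 0.0, -0.0], 'ft_force': [0.8407, -0.1133, 1.1627], 'moment': [0.0016, 0.0001, -0.0122], 'grip_force': 0.0, 'grip_width': 0.087}
[[-0.894  0.448  0.   ]
 [ 0.448  0.894  0.   ]
 [ 0.     0.    -1.   ]]
```

The scene view shows the clamp running leftwards from the trigger at px (288,195), past the post (265,195), to the stone (203,210) and stop (175,210). The middle-sized stone is the one in the clamp. The side view agrees: trigger (260,175), post (267,188), jaw (275,222), stone (290,252). The cup (255,143) stands well behind the trigger.

```bash
cat >> h.py <<'E'
from scipy.spatial.transform import Rotation as R
F=np.array([-0.059,-0.998,0]); L=np.array([0.998,-0.059,0])  # clamp forward; tool y
def goal(tip, tilt):
    z=np.sin(np.radians(tilt))*F+np.array([0,0,-np.cos(np.radians(tilt))])
    M=np.c_[np.cross(L,z),L,z]
    return np.array(tip)-0.022*z, M
def rel(tip,tilt,pose=None):
    o=robot.get_obs(); p,q=(o["position"],o["tool_rot"]) if pose is None else pose
    M0=R.from_quat(q).as_matrix(); t,M=goal(tip,tilt)
    print("shift mm",(M0.T@(t-p)*1000).round(1),"turn deg",np.degrees(R.from_matrix(M0.T@M).as_rotvec()).round(2))
E
python3 -c "
from h import *
rel([.548,.215,.19],15)"
```

```text
shift mm [-391.3 -181.9   33.3] turn deg [  8.74 -13.26  66.35]
```

Request:
move_arm:
  series: "-391 -182 0 8.74 -13.26 66.35; -391 -182 0 8.74 -13.26 66.35; -391 -182 0 8.74 -13.26 66.35; -391 -182 0 8.74 -13.26 66.35; -391 -182 0 8.74 -13.26 66.35; -391 -182 0 8.74 -13.26 66.35; -391 -182 0 8.74 -13.26 66.35; -391 -182 0 8.74 -13.26 66.35"
  jaw: 0
  newtons: 10

```text
time: 1.87
position: [0.4881, 0.2959, 0.2448]
tool_rot: [0.658, 0.745, -0.081, 0.077]
ft_force: [1.2, 1.1, -0.8]
grip_width: 0.0413
grip_force: 0.0
```

```bash
python3 -c "
from h import *
rel([.548,.200,.14],15); print(robot.get_obs()['position'])"
```

```text
shift mm [-76.1  50.6 102. ] turn deg [ 1.37 -2.07 10.3 ]
[0.48807629 0.29592283 0.2447754 ]
```

Request:
move_arm:
  series: "-76 51 102 1.37 -2.07 10.3; -76 51 102 1.37 -2.07 10.3; -76 51 102 1.37 -2.07 10.3; -76 51 102 1.37 -2.07 10.3; -76 51 102 1.37 -2.07 10.3; -76 51 102 1.37 -2.07 10.3"

```text
time: 2.37
position: [0.5481, 0.2079, 0.1607]
tool_rot: [0.72, 0.682, -0.095, 0.089]
ft_force: [-0.5, 0.3, 1.2]
grip_width: 0.0042
grip_force: 0.0
```

```bash
python3 -c "
from h import *
rel([.544,.150,.127],15); print(robot.get_obs())
look([],['trigger_push','trigger_top','jaw_mid','pad_face','stone_center','stop','grip_post'],('wrist','side'))"
```

```text
shift mm [-47.4  -0.9  25.5] turn deg [-0.05 -0.07  0.27]
{'time': 2.3667, 'q': array([ 0.28998812,  0.63431112,  1.52835397, -0.27661114,  1.08684238,
        0.48712166]), 'joint_velocities': array([ 0.03504364, -0.03234637, -0.01065237,  0.0023677 ,  0.00027439,
        0.00211412]), 'joint_torque': array([-1.34259157e+00, -4.37796235e+01, -1.39036480e+01, -7.31344074e-01,
        4.20470601e-01, -1.75292994e-02]), 'position': array([0.54810951, 0.20788385, 0.16069881]), 'tool_rot': array([ 0.71997214,  0.68173987, -0.09502608,  0.08854895]), 'ft_force': array([-0.54930748,  0.32822408,  1.21911639]), 'moment': array([ 0.03516875,  0.03819433, -0.07823277]), 'grip_force': 0.0, 'grip_width': 0.004165025909535975}
wrist 3
cal trigger_push [([0.547, 0.125, 0.126], 0.86)]
cal trigger_top []
cal jaw_mid []
cal pad_face []
cal stone_center []
cal stop []
cal grip_post []
side 4
cal trigger_push [([0.544, 0.124, 0.132], 0.55)]
cal trigger_top [([0.542, 0.116, 0.144], 0.78)]
cal jaw_mid [([0.535, 0.0, 0.046], 0.75)]
cal pad_face [([0.531, -0.029, 0.03], 0.58)]
cal stone_center [([0.521, -0.138, 0.026], 0.73), ([0.311, -0.152, 0.021], 0.65), ([0.696, -0.111, 0.008], 0.61)]
cal stop [([0.522, -0.226, 0.012], 0.58)]
cal grip_post [([0.54, 0.051, 0.15], 0.74)]
```

View pics/wrist_3.png

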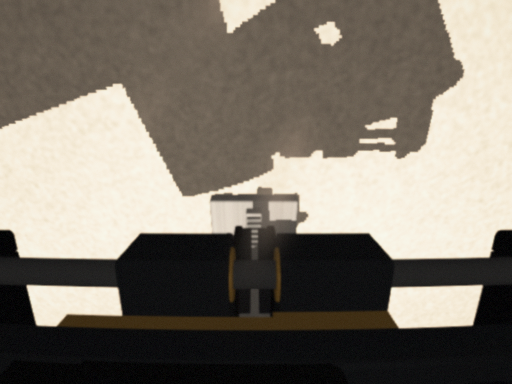

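Request:
move_arm:
  series: "-47 -1 25 0 0 0; -47 -1 25 0 0 0; -47 -1 25 0 0 0"

```text
time: 3.42
position: [0.5432, 0.1534, 0.1479]
tool_rot: [0.72, 0.681, -0.097, 0.088]
ft_force: [-0.2, 0.2, 0.6]
grip_width: 0.0003
grip_force: 0.0
```

```bash
python3 -c "
from h import *
o=robot.get_obs();print(o['ft_force'],o['position'],goal([.544,.150,.127],15)[0])
for y in (.135,.127,.117,.107,.097,.087):rel([.544-.06*(.127-y),y,.127],15)"
```

```text
[-0.240041    0.1670026   0.57824246] [0.54317694 0.15339604 0.14787858] [0.54433595 0.15568263 0.14825037]
shift mm [-12.3   2.4   2.9] turn deg [-0.22  0.05  0.2 ]
shift mm [-20.    2.3   5. ] turn deg [-0.22  0.05  0.2 ]
shift mm [-29.7   2.3   7.6] turn deg [-0.22  0.05  0.2 ]
shift mm [-39.4   2.3  10.2] turn deg [-0.22  0.05  0.2 ]
shift mm [-49.    2.2  12.8] turn deg [-0.22  0.05  0.2 ]
shift mm [-58.7   2.2  15.4] turn deg [-0.22  0.05  0.2 ]
```

The wrist view shows the closed fingers (255,265) centred on the trigger blade and toothed bar (255,215). I'm starting the first stroke carefully.

Request:
move_arm:
  series: "-5 1 1 0 0 0; -10 2 3 0 0 0; -15 2 4 0 0 0; -19 2 5 0 0 0; -24 2 6 0 0 0; -29 2 8 0 0 0; -29 2 8 0 0 0"

```text
time: 4.0
position: [0.5456, 0.126, 0.1491]
tool_rot: [0.72, 0.682, -0.094, 0.089]
ft_force: [0.4, 4.1, 2.0]
grip_width: 0.0001
grip_force: 2.0
```

```bash
python3 -c "
from h import *
look([],['trigger_push','trigger_top','jaw_mid','pad_face'],('side','scene'))
o=robot.get_obs();print(o['ft_force'],o['position'],o['time'])"
```

```text
side 5
cal trigger_push [([0.54, 0.108, 0.132], 0.6)]
cal trigger_top [([0.531, -0.048, 0.001], 0.63), ([0.541, 0.102, 0.146], 0.52)]
cal jaw_mid [([0.532, -0.002, 0.045], 0.59)]
cal pad_face [([0.533, -0.028, 0.03], 0.44)]
scene 6
cal trigger_push [([0.54, 0.107, 0.13], 0.56)]
cal trigger_top [([0.54, 0.109, 0.148], 0.64)]
cal jaw_mid [([0.533, 0.003, 0.05], 0.84), ([0.537, 0.052, 0.151], 0.59)]
cal pad_face [([0.534, -0.027, 0.031], 0.6), ([0.387, -0.339, 0.0], 0.24)]
[1.8341399  3.43313796 2.19510893] [0.54532077 0.12616959 0.1485787 ] 4.5
```

Request:
move_arm:
  series: "-4 0 1 0 0 0; -8 0 2 0 0 0; -12 0 3 0 0 0; -16 0 4 0 0 0; -20 0 5 0 0 0; -20 0 5 0 0 0"

```text
time: 5.0
position: [0.544, 0.1053, 0.1488]
tool_rot: [0.72, 0.682, -0.094, 0.089]
ft_force: [2.5, 4.5, 2.3]
grip_width: 0.0005
grip_force: 2.3
```

```bash
python3 -c "
from h import *
look([],['trigger_push','trigger_top','jaw_mid','pad_face'],('side','scene'))
o=robot.get_obs();print(o['ft_force'],o['position'],o['time'])"
```

```text
side 7
cal trigger_push [([0.541, 0.09, 0.134], 0.49)]
cal trigger_top [([0.538, 0.08, 0.147], 0.59), ([0.388, -0.342, 0.003], 0.25)]
cal jaw_mid [([0.535, -0.008, 0.047], 0.96)]
cal pad_face [([0.533, -0.04, 0.03], 0.55), ([0.39, -0.341, 0.001], 0.3)]
scene 8
cal trigger_push [([0.542, 0.087, 0.129], 0.47)]
cal trigger_top []
cal jaw_mid [([0.529, -0.01, 0.046], 0.85), ([0.614, 0.366, -0.0], 0.56)]
cal pad_face [([0.532, -0.036, 0.029], 0.52)]
[3.47065356 4.07913991 1.33109036] [0.54398356 0.10548165 0.14883252] 5.5
```

Request:
move_arm:
  series: "15 0 -4 0 0 0; 30 0 -8 0 0 0; 43 0 -11 0 0 0; 43 0 -11 0 0 0; 35 0 -9 0 0 0; 29 0 -8 0 0 0; 24 0 -6 0 0 0; 19 0 -5 0 0 0"

```text
time: 6.17
position: [0.5445, 0.1244, 0.149]
tool_rot: [0.72, 0.682, -0.094, 0.088]
ft_force: [-1.4, 6.2, 3.1]
grip_width: 0.0008
grip_force: 2.6
```

Request:
move_arm:
  series: "-4 0 1 0 0 0; -8 0 2 0 0 0; -12 0 3 0 0 0; -16 0 4 0 0 0; -19 0 5 0 0 0; -19 0 5 0 0 0"

```text
time: 6.67
position: [0.5433, 0.1045, 0.149]
tool_rot: [0.72, 0.681, -0.095, 0.089]
ft_force: [-2.5, 4.1, 1.9]
grip_width: 0.0005
grip_force: 2.3
```

```bash
python3 -c "
from h import *
look([],['trigger_push','jaw_mid','pad_face','stone_center'],('side','scene'))
o=robot.get_obs();print(o['ft_force'],o['position'],o['time'])"
```

```text
side 9
cal trigger_push [([0.543, 0.088, 0.133], 0.6)]
cal jaw_mid [([0.536, -0.025, 0.048], 0.63)]
cal pad_face [([0.53, -0.052, 0.03], 0.44)]
cal stone_center [([0.696, -0.112, 0.012], 0.97), ([0.522, -0.135, 0.024], 0.73), ([0.311, -0.153, 0.021], 0.64)]
scene 10
cal trigger_push [([0.54, 0.087, 0.13], 0.55)]
cal jaw_mid [([0.533, -0.019, 0.047], 0.71), ([0.525, -0.225, 0.015], 0.41)]
cal pad_face [([0.53, -0.048, 0.03], 0.38)]
cal stone_center [([0.695, -0.116, 0.007], 0.83), ([0.523, -0.136, 0.032], 0.82), ([0.307, -0.154, 0.022], 0.69)]
[-1.88326969  3.21108881  2.73811741] [0.54357954 0.10536865 0.14882495] 7.1667
```

Request:
move_arm:
  series: "15 0 -4 0 0 0; 30 0 -8 0 0 0; 43 0 -11 0 0 0; 43 0 -11 0 0 0; 35 0 -9 0 0 0; 29 0 -8 0 0 0; 24 0 -6 0 0 0; 19 0 -5 0 0 0"

```text
time: 7.83
position: [0.5453, 0.1244, 0.1491]
tool_rot: [0.72, 0.682, -0.094, 0.089]
ft_force: [0.1, 5.9, 3.5]
grip_width: 0.0004
grip_force: 2.6
```

Request:
move_arm:
  series: "-4 0 1 0 0 0; -8 0 2 0 0 0; -12 0 3 0 0 0; -16 0 4 0 0 0; -19 0 5 0 0 0; -19 0 5 0 0 0"

```text
time: 8.33
position: [0.5441, 0.1049, 0.1493]
tool_rot: [0.72, 0.681, -0.094, 0.089]
ft_force: [-0.2, 5.5, 2.5]
grip_width: 0.0006
grip_force: 3.0
```

```bash
python3 -c "
from h import *
look([],['trigger_push','jaw_mid','pad_face','stone_center'],('side','scene'))
o=robot.get_obs();print(o['ft_force'],o['position'],o['time'])
import glob
a=cv2.imread(glob.glob('pics/side_11.png')[0])[170:300,235:335]; b=cv2.imread('pics/scene_12.png')[180:240,160:310]
cv2.imwrite('pics/c1.png',cv2.resize(a,None,fx=4,fy=4,interpolation=2)[:600])
cv2.imwrite('pics/c2.png',cv2.resize(b,None,fx=5,fy=5,interpolation=2))
"
```

```text
side 11
cal trigger_push [([0.531, -0.032, 0.049], 0.69), ([0.542, 0.088, 0.129], 0.55)]
cal jaw_mid [([0.534, -0.035, 0.046], 0.67)]
cal pad_face [([0.532, -0.065, 0.028], 0.37)]
cal stone_center [([0.313, -0.152, 0.02], 0.92), ([0.521, -0.138, 0.026], 0.68), ([0.697, -0.11, 0.012], 0.66)]
scene 12
cal trigger_push [([0.539, 0.087, 0.13], 0.59)]
cal jaw_mid [([0.533, -0.035, 0.049], 0.78), ([0.54, 0.088, 0.13], 0.15)]
cal pad_face [([0.531, -0.063, 0.031], 0.64)]
cal stone_center [([0.309, -0.154, 0.023], 0.94), ([0.695, -0.113, 0.01], 0.58), ([0.523, -0.137, 0.027], 0.57)]
[0.26887148 5.12791987 2.63049256] [0.54414394 0.10513863 0.14926577] 8.8333
```

View pics/c1.png

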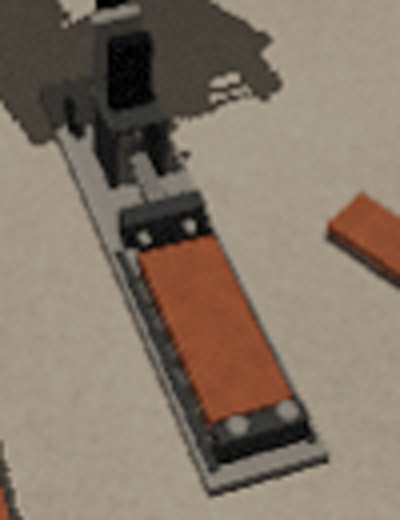

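View pics/c2.png

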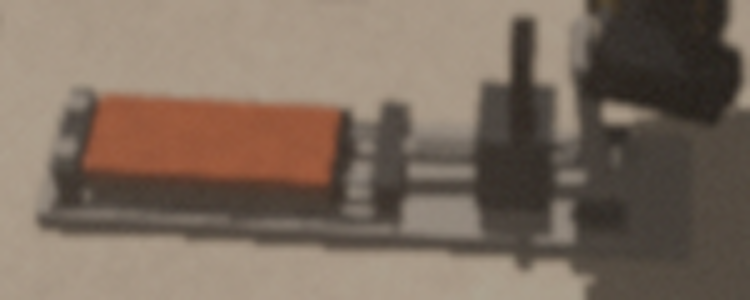

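The scene crop shows the pad plate (345,155) just at the stone's near end, the jaw block (390,160) behind it with the pad's posts out, and the stone's far end close to the stop (80,140). The next stroke goes in small, measured steps.

```bash
cat >> h.py <<'E'
def meas(n=2):
    fs=[];D={k:[] for k in("jaw_mid","pad_face","stone_center","stop")}
    for i in range(n):
        for c in("scene","side"):
            p=robot.camera(c); fs.append(robot.get_obs()["ft_force"])
            for k in D:
                g=[d["xyz"] for d in robot.tip_of(p,k) if abs(d["xyz"][0]-.528)<.03]
                fs.append(robot.get_obs()["ft_force"])
                if g: D[k].append(g[0])
            cv2.imwrite(f"pics/{c}_{p['shot']}.png",p["img"][:,:,::-1])
    o=robot.get_obs()
    print("shot",p["shot"],"t",round(o["time"],2),"TCPy",o["position"][1].round(4),"f",np.mean(fs,0).round(2),"sd",np.std(fs,0).round(2))
    for k in D: print(k,"s",(np.array(D[k])@F*1000).round(1) if D[k] else None)
E
python3 -c "
from h import *
meas(1)"
```

```text
shot 14 t 9.33 TCPy 0.1052 f [-0.02  5.25  2.46] sd [0.56 0.36 0.62]
jaw_mid s [4.9 1.2]
pad_face s [28.8 32.3]
stone_center s [105.6 105.8]
stop s [193.6 194.7]
```

Request:
move_arm:
  series: "15 0 -4 0 0 0; 30 0 -8 0 0 0; 43 0 -11 0 0 0; 43 0 -11 0 0 0; 35 0 -9 0 0 0; 29 0 -8 0 0 0; 24 0 -6 0 0 0; 19 0 -5 0 0 0"

```text
time: 10.0
position: [0.5451, 0.1249, 0.1492]
tool_rot: [0.72, 0.681, -0.093, 0.088]
ft_force: [-0.7, 7.7, 3.5]
grip_width: 0.0005
grip_force: 3.6
```

```bash
python3 -c "
from h import *
meas(1)"
```

```text
shot 16 t 10.5 TCPy 0.1246 f [-0.22  4.89  2.82] sd [0.48 0.33 0.8 ]
jaw_mid s [4.9 6.1]
pad_face s [29.9 34.4]
stone_center s [110.7 110.6]
stop s [190.7 195.8]
```

Request:
move_arm:
  series: "-3 0 1 0 0 0; -5 0 1 0 0 0; -8 0 2 0 0 0; -8 0 2 0 0 0"

```text
time: 10.83
position: [0.5447, 0.1172, 0.1493]
tool_rot: [0.72, 0.682, -0.094, 0.089]
ft_force: [-1.0, 7.8, 4.6]
grip_width: 0.0005
grip_force: 3.7
```

```bash
python3 -c "
from h import *
meas(1)"
```

```text
shot 18 t 11.33 TCPy 0.1173 f [-0.6   6.95  3.91] sd [0.25 0.39 0.61]
jaw_mid s [8.5 8.9]
pad_face s [193.4  36.5]
stone_center s [108.7 108. ]
stop s [192.5  17.6]
```

Request:
move_arm:
  series: "-2 0 1 0 0 0; -4 0 1 0 0 0; -5 0 1 0 0 0; -5 0 1 0 0 0"

```text
time: 11.67
position: [0.5445, 0.1128, 0.1493]
tool_rot: [0.72, 0.682, -0.093, 0.089]
ft_force: [0.8, 8.7, 2.9]
grip_width: 0.0005
grip_force: 4.4
```

```bash
python3 -c "
from h import *
meas(2)
def crop(n,z=7):
    b=cv2.imread(n)[195:235,165:245]; return cv2.resize(b,None,fx=9,fy=7,interpolation=2)
cv2.imwrite('pics/c3.png',np.vstack([crop('pics/scene_12.png'),crop('pics/scene_19.png')]))
"
```

```text
shot 22 t 12.67 TCPy 0.1129 f [-0.05  8.61  2.57] sd [0.49 0.56 0.4 ]
jaw_mid s [10.7 11.8 13.3]
pad_face s [ 32.   36.1  33.3 194.1]
stone_center s [109.9 110.8 108.1 110.6]
stop s [192.3 192.4 191.6 196.5]
```

View pics/c3.png

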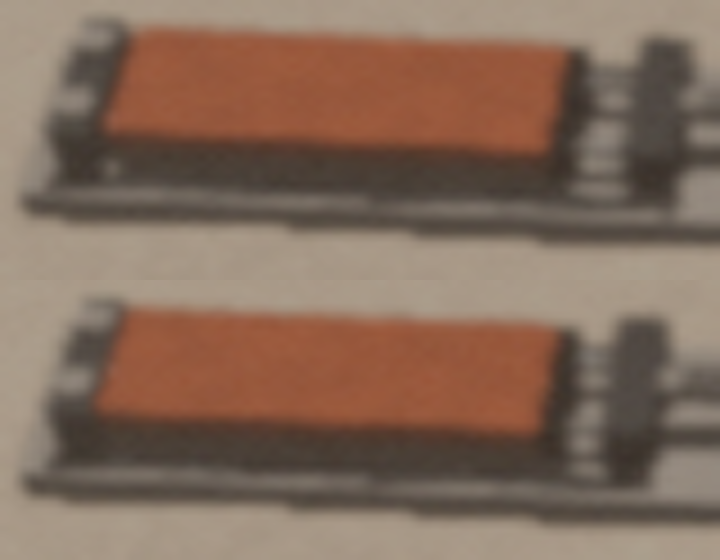

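The top crop (earlier) has a small gap at the stop. The bottom one (now) has the stone against the stop (100,400), and the gap between jaw and pad has shrunk from about 50 to 35 px, so the pad is about 5 mm in. A little more is needed.

Request:
move_arm:
  series: "-1 0 0 0 0 0; -3 0 1 0 0 0; -4 0 1 0 0 0; -4 0 1 0 0 0; -4 0 1 0 0 0"

```text
time: 13.08
position: [0.5442, 0.109, 0.1492]
tool_rot: [0.72, 0.682, -0.093, 0.088]
ft_force: [0.0, 9.3, 2.8]
grip_width: 0.0004
grip_force: 4.7
```

```bash
python3 -c "
from h import *
meas(2)
def crop(n,z=7):
    b=cv2.imread(n)[205:235,215:245]; return cv2.resize(b,None,fx=12,fy=12,interpolation=2)
def crop2(n):
    b=cv2.imread(n)[205:245,255:305]; return cv2.resize(b,None,fx=7.2,fy=5.5,interpolation=2)
fs=('pics/scene_12.png','pics/scene_23.png');gs=('pics/side_11.png','pics/side_24.png')
cv2.imwrite('pics/c4.png',np.vstack([np.hstack([crop(f) for f in fs]),np.hstack([crop2(f) for f in gs])]))
"
```

```text
shot 26 t 14.08 TCPy 0.109 f [0.01 9.21 2.26] sd [0.32 0.57 0.36]
jaw_mid s [12.6  9.8 13.  10.3]
pad_face s [33.5 38.4 34.3 37.6]
stone_center s [108.4 108.3 109.2 111.9]
stop s [192.2 193.  192.6 196.9]
```

View pics/c4.png

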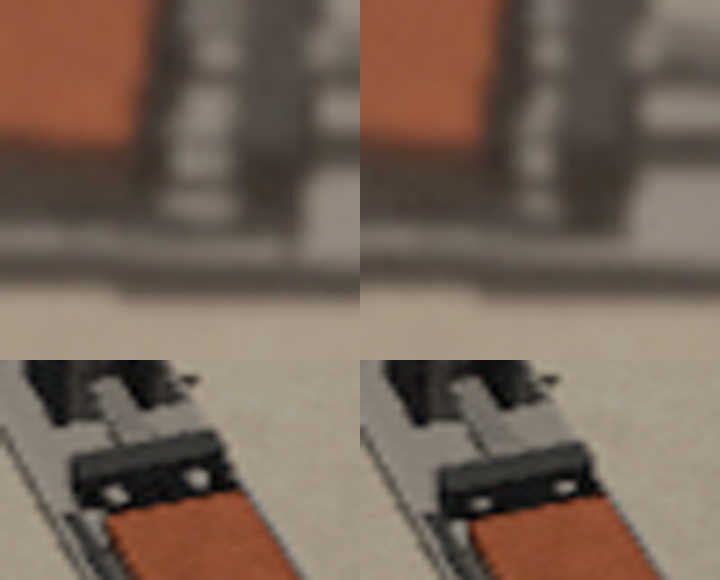

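```bash
python3 - <<'E'
from h import *
p=robot.camera("scene")
P=lambda X:cv2.projectPoints(np.array([X],float),cv2.Rodrigues(p["world_to_cam"][:3,:3])[0],p["world_to_cam"][:3,3],p["mtx"],p["distortion"])[0].ravel()
# strip along clamp at base of side edge facing camera: lateral ~ +15..+25 mm, z .022
s=np.arange(-45,50,.5)/1000
def prof(n):
    im=cv2.cvtColor(cv2.imread(n),cv2.COLOR_BGR2GRAY).astype(np.float32); r=[]
    for lat in np.arange(.008,.029,.002):
        X=np.array([[*(F*a+L*(.523+lat+.008))[:2],.025] for a in s])
        # keep the lateral offset relative to the clamp line (x=.531 at y=-.03)
        uv=cv2.projectPoints(X,cv2.Rodrigues(p["world_to_cam"][:3,:3])[0],p["world_to_cam"][:3,3],p["mtx"],p["distortion"])[0].reshape(-1,1,2).astype(np.float32)
        r.append(cv2.remap(im,uv,None,cv2.INTER_CUBIC).ravel())
    return np.mean(r,0)
for n in (6,8,10,12,15,17,19,23,25):
    q=prof(f"pics/scene_{n}.png"); q=np.convolve(q,np.ones(3)/3,'same'); g=np.gradient(q)
    # peaks of gradient
    i=[(round(s[k]*1000,1),round(float(g[k]),1)) for k in range(3,len(s)-3) if abs(g[k])==abs(g[k-3:k+4]).max() and abs(g[k])>1.2]
    print(n,i)
E
```

```text
6 [(np.float64(-25.5), 4.3), (np.float64(-10.0), -4.4), (np.float64(-1.0), 5.8), (np.float64(29.0), -5.4)]
8 [(np.float64(-35.5), -3.2), (np.float64(-16.5), 3.8), (np.float64(-1.0), -4.7), (np.float64(8.5), 6.0), (np.float64(29.5), -5.0), (np.float64(36.0), 1.4)]
10 [(np.float64(-24.0), -3.3), (np.float64(-3.5), 4.3), (np.float64(12.0), -4.2), (np.float64(21.0), 6.2), (np.float64(29.5), -5.2), (np.float64(36.0), 1.4)]
12 [(np.float64(-12.5), -2.9), (np.float64(8.5), 3.7), (np.float64(23.0), -4.6), (np.float64(34.0), 2.1)]
15 [(np.float64(-10.0), -2.7), (np.float64(11.0), 3.7), (np.float64(24.0), -3.9), (np.float64(36.5), 2.3)]
17 [(np.float64(-5.5), -3.0), (np.float64(14.5), 4.0), (np.float64(26.5), -4.7), (np.float64(37.0), 2.4)]
19 [(np.float64(-4.5), -3.1), (np.float64(16.5), 4.0), (np.float64(26.5), -4.4), (np.float64(38.0), 2.5)]
23 [(np.float64(-3.0), -2.9), (np.float64(18.0), 4.1), (np.float64(26.5), -4.4), (np.float64(37.5), 2.2)]
25 [(np.float64(-3.0), -2.9), (np.float64(18.0), 4.1), (np.float64(26.5), -4.4), (np.float64(37.5), 2.4)]
```

By gap profile the pad is 7.0 mm in (the gap between jaw and pad went from 15.5 to 8.5 mm). The pad face has stayed put over the last steps, so the stone is at the stop, and the push is steady at about 9 N.

```bash
python3 -c "
from h import *
print(robot.hand_in())"
```

```text
the job is handed in; nothing more can be done
None
```

I clamped the whetstone against the end stop in four trigger strokes and handed it in with the trigger still held at about 9 N; the pad measures about 7 mm in, but no verdict came back.

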